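# Fit the keyed handle to the rotary isolator and hold it home

## Task

Slide the isolator's shutter by its grip all the way to its end stop so that the hub is uncovered, then take the bar handle with the keyed shaft out of the wooden rack and push its shaft down into the hub, turning it until the key slips into the keyway. Keep pushing against the spring until the handle's collar is down flat on the hub, and finish like that: still gripping the handle and still pressing it home, because the spring lifts it if you let go. Leave the round knob, spool, screwdriver and parts bin where they are.

Things in the scene. Friction and masses are not known exactly. Their poses are not given: they have to be found in the camera images.
- isolator: Grey rotary isolator (96 x 155 mm, top 82 mm above the bench) fixed on an aluminium plate; origin on the bench under the hub axis. The shutter opens towards its +y; the hub is near its -y end. Two guide rails, 38 to 46 mm either side of the hub axis in x, stand 8 mm above the hub face. Modules on the plate are at most 52 mm above the bench.
- hub_mouth (a point): Bore centre at the brass hub's flat top face, 84 mm above the bench; axes as the isolator's. Bore 18.4 mm diameter with one keyway 8 mm wide, reaching 14 mm out from the axis, open at the top, full depth. The hub is turned by an unknown angle: the keyway points up to 0.4 rad either way from the isolator's +x. Hub stiff to turn (0.8 N m).
- shutter (a joint): How far the steel shutter plate has slid, in m: 0 covers the hub, 0.050 at its end stop (hub open), along the isolator's +y. Starts between 0 and 0.012; about 2 N of friction; stays where it is left. The plate lies 2 to 5 mm above the hub face.
- shutter_grip (a point): Centre of the shutter's upright black grip: 36 mm along the isolator's x, 12 mm along y (the sliding direction), 26 mm high, its top 115 mm above the bench. It stands 40 mm from the hub axis towards +y with the shutter at 0, and moves with it. Axes as the isolator's.
- handle_grip (a point): Centre of the grip bar of the loose black handle (0.14 kg): bar 48 mm along x, 14 mm along y, 34 mm high, with a low narrow pointer reaching 37 mm at the +x end only. Under it a grey collar, 44 mm diameter, underside 23 mm below this point, then a 16 mm steel shaft ending 61 mm below this point. Stands upright in a rack hole, yaw within 0.5 rad of 0.
- shaft_tip (a point): Centre of the lower end of the handle's shaft; the last 6 mm taper to 10 mm diameter. The key is a rib 5 mm wide on the shaft's +x (pointer) side, reaching 12.5 mm from the axis, from the collar down to 12 mm above the tip. Tip depth in the hub: 12 mm when the key rides on the hub face, 31 mm on meeting the spring seat, 38 mm with the collar flat.
- seat (a joint): How far the spring seat deep in the hub's bore is pressed down, in m: 0 untouched, about 0.007 with the handle's collar flat on the hub. The spring pushes with about 4 N at 0 and 10 N at 0.007.
- rack: Fixed wooden rack, 90 x 190 x 55 mm, origin at the centre of its underside. Two 30 mm holes, 48 mm from the centre along its +y and -y: the handle stands in one, the round knob in the other, their collars on the rack's top.
- knob_center (a point): Bystander: centre of a loose round black knob, 38 mm diameter and 26 mm high, on a collar and plain shaft without key, standing in the rack's other hole, 96 mm from the handle. Leave alone.
- spool: Bystander: bare wooden cable spool standing on the bench, 80 mm diameter, 56 mm high; origin at the centre of its underside. Leave alone.
- screwdriver: Bystander: screwdriver lying on the bench beyond the plate and rack; origin at its underside. Leave alone.
- bin: Bystander: open blue parts bin, 140 x 110 x 70 mm; origin at the centre of its underside. Leave alone.
Mind the look-alikes: they are no part of the job. What is shaped like the part that bears handle_grip but green is not meant.

How it is judged:
By the outcome, as a careful person would: the job done as asked, in the order asked, and still so for the second after the job is handed in, while the arm keeps its last pose, push and grip.
It also fails if it takes over 51 s, if anything falls off the work surface, if the arm or the gripper's body presses on something with over 40 N, if the wrist force passes 120 N, or if a joint passes its speed limit or range.

## Robot

A 6-joint arm with a two-finger parallel gripper is mounted at the origin on the work surface. World frame = base frame: x ahead of the robot, y to its left, z up, the work surface at z = 0. Lengths are in mm, angles in rad, forces in N, time in s.
With the tool pointing down it reaches from about 400 to 825 mm from the base axis. Payload 7 kg.
Tool frame: the origin (TCP) lies midway between the tips of the shut fingers; the grasp point (between the pads) lies manip.grasp_offset behind it (manip.grasp_offset is the distance from the TCP to the grasp point, in mm); z points along the fingers, y is the line along which they close (so a half turn about z gives the same grasp; the last joint's range is limited). The gripper opens to 85 mm and grips with 20 to 120 N. Pads are 22 mm wide; open, the fingers measure 114 mm over their backs; the gripper's body (76 mm by 85 mm) begins 54 mm behind the grasp point. The pads swing forward as they close: fully open they stand 13 mm farther back than shut.
Start: joints at [1.394, 0.359, 0.012, 0, -1.224, -0.288], TCP at [302.569, 603.363, 231.302] pointing down, gripper open.
Joint ranges: [-3.07, 3.07], [-1.43, 2.12], [-1.02, 1.25], [-3.03, 1.67], [-3.05, -0], [-3.03, 3.03]. Speed limits (rad/s): [2.39, 2.39, 3.01, 3.14, 3.14, 3.14].

## Interface

Orientations are given as a rotation vector (axis times angle).
In Python, from rig import manip gives the robot as it stands.
- The arm moves only by the tool arm_command, never from a script. Its argument "deltas" is a list of rows, each an object of numbers: "dx", "dy", "dz": the shift along the tool's x, y, z in m; "ax", "ay", "az": the turn, a rotation vector about the tool's x, y, z in degrees; "jaw": the opening, from 0 (shut) to 1 (fully open). In form: [{"dx": .., "dy": .., "dz": .., "ax": .., "ay": .., "az": .., "jaw": ..}, ...]. A call has 1 to 12 rows; each row is the pose to reach, as a shift and turn from the pose commanded when the call began, along the tool's axes at that moment; what a row does not reach only later rows make up. A row lasts 1/12 s, in which the tool goes at most 41.7 mm and 7.16 degrees, less where a joint would pass 70% of its speed; a pose out of reach is approached as far as the arm can. A call with a gripper value outside its range is refused whole. The fingers move at their own pace and stop on an object; "newtons" is the grip in N (left out, the last holds). Time passes only in rows, so rows that repeat a pose let the fingers close. It gives the time, the measured TCP pose, the force, the opening and the grip force at its end, in the units of the state.
- manip.observe(): the state, without advancing time (a new reading comes with each control period).
- manip.read_camera(name): name is "side" or "top" or "wrist"; returns a dict with "color" (420x560x3 uint8, red, green, blue), "range_z" (420x560 float32, mm along the optical axis (not along the pixel's ray), 0 where there is no reading), "fx", "fy", "cx", "cy" (pixels), "pose" (4x4, takes a point from camera to world coordinates); the wrist camera has in their place "tool_from_camera" (4x4, takes a point from camera to tool coordinates, whose origin is the TCP and whose axes are the flange's). Camera axes: x right, y up, looking along -z (the intrinsics and any distortion apply to the point x, -y, -z); pixel columns grow to the right and rows downward; lengths in mm; the calibration is good to about 2 mm. A picture is of the moment at which its call begins: read the wrist's pose just before it.
- manip.sign_off(): hands the job in; it is judged then, once.
Trained networks look in a picture, given as the dict that the camera call returned (one of the last four; its "shot" number tells which), for a name from the list of things; names that differ only in an ending like _2 or _b are one class to them, and where a whole thing is asked for, a point or a joint stands for the part that bears it (a point fixed in the world has none). Each returns a list of dicts, best first, with "score" (0 to 1); they miss things now and then, are a little off and sometimes report something else, mostly with a low value. They report only what shows in the picture. A call takes as long as a camera call. They do not tell look-alikes from the thing itself.
- manip.boxes_of(picture, label): "bbox" ([left, top, right, bottom] in pixels, round what is visible of it).
- manip.mark_of(picture, label): "xy" ([column, row] in pixels: a listed point, or the origin of a listed thing).
The state is a dict: "time_s": time; "joint_positions": joint angles; "joint_velocities": joint speeds; "joint_efforts": joint torques, N m; "tcp_pos": TCP position; "ee_rot": TCP orientation; "wrist_force": force on the tool from outside, world axes, zero at the start; "wrist_torque": the same for the moment, N m; "gripper_width": opening from 0.0 (shut) to 1.0 (fully open); "finger_force": force on a finger pad.
Only numpy, scipy, OpenCV 4.12 (cv2) and the standard library are available. Lean on these libraries where they do the work, as an engineer would, in place of code of your own. Each camera call takes 0.05 s, during which the arm holds its last target. There are 200 camera calls.

## Working session

There is one attempt and no reset: what is moved stays moved. The work goes in short steps, Python scripts to look and compute and a tool call to move; the robot and the scene stay as the last step left them, time stands still between calls to the robot, and variables do not carry over. Pictures are saved under pics/ and viewed, at most 10 in all, crops included, and the job is handed in when it is done.

Besides the shell and the picture viewer there is one more tool, called in YAML: its name, and indented under it one key for each argument. arm_command: Moves the arm, as the interface text tells. Its arguments: {"type":"object","properties":{"deltas":{"type":"array"},"newtons":{"type":"number"}},"required":["deltas"]}

```bash
mkdir -p pics; ls; cat > h.py <<'E'
import numpy as np, cv2
from scipy.spatial.transform import Rotation as R
from rig import manip
def campose(p, st=None):
    if "pose" in p: return np.array(p["pose"])
    T=np.eye(4); T[:3,:3]=R.from_rotvec(st["ee_rot"]).as_matrix(); T[:3,3]=st["tcp_pos"]
    return T@np.array(p["tool_from_camera"])
def ray(p,T,uv):
    d=np.array([(uv[0]-p["cx"])/p["fx"],-(uv[1]-p["cy"])/p["fy"],-1.])
    return T[:3,3],T[:3,:3]@d
def atz(p,T,uv,z):
    o,d=ray(p,T,uv); return o+d*(z-o[2])/d[2]
def proj(p,T,X):
    c=np.linalg.inv(T)@np.append(X,1); return np.array([p["cx"]+p["fx"]*c[0]/-c[2],p["cy"]+p["fy"]*c[1]/c[2]])
def bydepth(p,T,uv):
    u,v=int(round(uv[0])),int(round(uv[1])); w=p["range_z"][v-2:v+3,u-2:u+3]; w=w[w>0]
    if len(w)==0: return None
    o,d=ray(p,T,uv); return o+d*np.median(w)
def tri(rays):
    A=np.zeros((3,3));b=np.zeros(3)
    for o,d in rays:
        d=d/np.linalg.norm(d);M=np.eye(3)-np.outer(d,d);A+=M;b+=M@o
    return np.linalg.solve(A,b)
def cloud(p,T):
    z=p["range_z"];v,u=np.mgrid[:z.shape[0],:z.shape[1]]
    c=np.stack([(u-p["cx"])/p["fx"]*z,-(v-p["cy"])/p["fy"]*z,-z],-1)
    return c@T[:3,:3].T+T[:3,3]
E
python3 - <<'E'
from h import *
np.set_printoptions(precision=1,suppress=True)
st=manip.observe(); print(st, manip.grasp_offset)
P={n:manip.read_camera(n) for n in("top","side","wrist")}
for n,p in P.items():
    T=campose(p,st); print(n,[k for k in p if k not in("color","range_z")],T[:3,3],p["fx"],p["cx"],p["cy"])
    cv2.imwrite(f"pics/{n}0.png",p["color"][:,:,::-1])
    for l in("isolator","hub_mouth","shutter_grip","handle_grip","shaft_tip","rack","knob_center","spool","bin"):
        for m in manip.mark_of(p,l)[:2]:
            print(l,np.array(m["xy"]),round(m["score"],2),bydepth(p,T,m["xy"]))
E
```

```text
pics
{'time_s': 0.0, 'joint_positions': array([ 1.4,  0.4,  0. , -0. , -1.2, -0.3]), 'joint_velocities': array([ 0.,  0., -0.,  0., -0.,  0.]), 'joint_efforts': array([ -0. , -58.3,  29.3,   6.9,  -0. ,   0. ]), 'tcp_pos': array([302.4, 602.9, 230.4]), 'ee_rot': array([ 3.1, -0.7, -0. ]), 'wrist_force': array([-0.3, -0.7,  0.2]), 'wrist_torque': array([ 0.,  0., -0.]), 'finger_force': 0.0, 'gripper_width': 1.0018701500025828} 18.700000000000003
top ['fx', 'fy', 'cx', 'cy', 'pose', 'shot'] [ 536.2  -70.6 1364.7] 447.321874740153 279.99123849400405 206.30300518439967
isolator [312.2 218.7] 0.92 [ 578.9 -138.8   88.7]
isolator [317.1 215.7] 0.29 [ 587.6 -152.7   88.2]
hub_mouth [314.9 217.9] 0.92 [ 581.3 -146.6   87. ]
shutter_grip [303.9 211. ] 0.84 [ 600.5 -115.    90.5]
handle_grip [210.1 268.2] 0.75 [432.8 156.4  53.8]
handle_grip [304.1 213.1] 0.68 [ 594.6 -115.6   90.2]
rack [416.5 224.7] 0.63 [ 566.4 -458.7    3.1]
rack [189.4 226.3] 0.57 [554.4 220.   52.7]
knob_center [164.8 227.2] 0.69 [550.8 283.9  84. ]
spool [176.5 159.6] 0.7 [751.8 262.4  54.1]
bin [414.6 226.6] 0.93 [ 560
[... 157 characters left out ...]
1 216.1] 0.9 [563.6 -67.9  87.4]
hub_mouth [294.4 195. ] 0.67 [ 587.6 -138.4   87.2]
shutter_grip [288.4 198.1] 0.96 [ 594.3 -101.4  112.9]
handle_grip [267.3 300.1] 0.9 [560.8 198.8  92.9]
handle_grip [326.2 304.3] 0.79 [427.8 162.1  76.6]
shaft_tip [288.6 278.1] 0.86 [543.9  73.1   6.4]
shaft_tip [321.8 362.8] 0.76 [405.9 288.8  38.2]
rack [261.1 340.8] 0.84 [545.  297.3  85.2]
knob_center [258.4 338.4] 0.74 [552.4 293.6  85.7]
spool [175.6 328. ] 0.77 [750.5 308.   55.8]
bin [287.8 199.9] 0.68 [594.9 -97.4 109.9]
bin [328. 140.] 0.59 [ 553.7 -404.6   61.9]
wrist ['fx', 'fy', 'cx', 'cy', 'tool_from_camera', 'shot'] [361.5 573.  372.7] 289.8659745827083 280.03320969849887 211.04029372471464
```

View pics/top0.png

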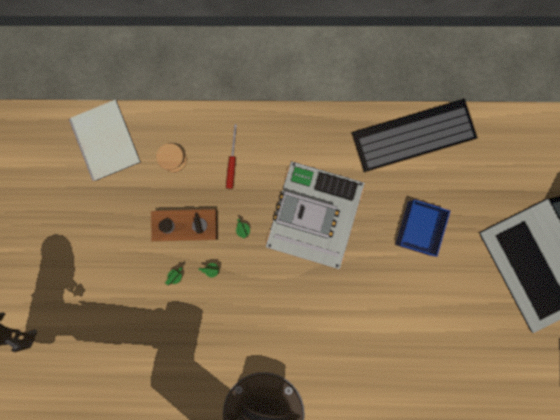

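View pics/side0.png

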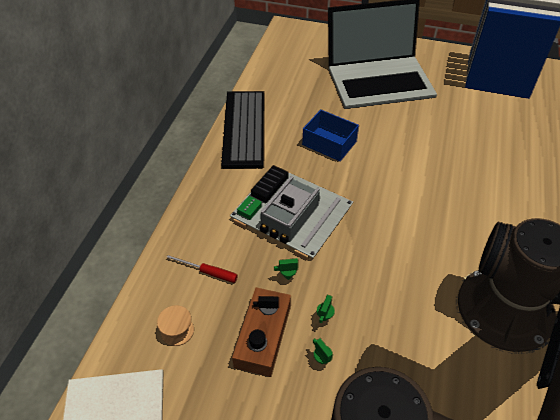

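The top view shows the rack at about (184,225), with the knob at (167,226) and the black handle at (198,224). The isolator is centred near (308,214), its shutter grip at (302,212), and the hub lies under the shutter at about (315,218). The green look-alikes lie at (243,229), (210,269) and (175,276). The side view agrees: grip (288,200), handle (267,301), knob (258,339).

```bash
python3 - <<'E'
from h import *
np.set_printoptions(precision=3,suppress=True)
P={n:manip.read_camera(n) for n in("top","side")}
def rect(pts):
    (c,s,a)=cv2.minAreaRect(pts[:,:2].astype(np.float32)); return np.array(c),np.array(s),a
T={n:campose(p) for n,p in P.items()}
for l,k in (("shutter_grip",(597,-110)),("handle_grip",(555,203)),("knob_center",(551,290)),("hub_mouth",(583,-147))):
    rs=[]
    for n in P:
        ms=[m for m in manip.mark_of(P[n],l)]
        best=min(ms,key=lambda m:np.linalg.norm(atz(P[n],T[n],m["xy"],95)[:2]-k),default=None)
        if best: rs.append(ray(P[n],T[n],best["xy"])); print(l,n,np.array(best["xy"]),atz(P[n],T[n],best["xy"],95))
    if len(rs)==2: print("tri",tri(rs))
for n in P:
    c=cloud(P[n],T[n]); ok=P[n]["range_z"]>0
    def sel(x,y,r,a,b): return c[ok&(np.hypot(c[...,0]-x,c[...,1]-y)<r)&(c[...,2]>a)&(c[...,2]<b)]
    for nm,a in (("iso",(590,-120,120,75,100)),("sgrip",(597,-108,45,102,125)),("handle",(555,203,40,85,120)),("rack",(552,240,110,45,62)),("knobtop",(551,290,40,75,120))):
        q=sel(*a)
        if len(q)>5: print(n,nm,len(q),rect(q),np.percentile(q[:,2],[5,50,95]))
E
```

```text
shutter_grip top [303.9 212.9] [ 594.905 -114.844   95.   ]
shutter_grip side [289.8 199.3] [ 593.682 -113.455   95.   ]
tri [ 594.558 -115.008   93.056]
handle_grip top [196.  226.3] [554.031 191.738  95.   ]
handle_grip side [265.2 300.5] [564.73  202.298  95.   ]
tri [560.416 195.419  84.919]
knob_center top [163.  227.5] [549.734 286.029  95.   ]
knob_center side [259.4 337.2] [549.457 294.604  95.   ]
tri [550.659 289.304  84.067]
hub_mouth top [316.9 217.3] [ 582.741 -151.755   95.   ]
hub_mouth side [292.6 195.9] [ 589.689 -127.281   95.   ]
tri [ 589.761 -152.122   67.422]
top iso 1739 (array([ 591.4  , -119.653]), array([154.931,  95.903]), 73.84777069091797) [77.785 85.765 92.638]
top sgrip 54 (array([ 595.776, -105.287]), array([11.86 , 34.562]), 74.50929260253906) [108.308 113.441 116.768]
top handle 88 (array([557.7  , 191.856]), array([47.801, 14.685]), 14.461196899414062) [88.894 92.32  97.168]
top rack 1650 (array([557.829, 240.555]), array([ 90.028, 190.67 ]), 1.9020636081695557) [48.817 53.315 58.551]
top knobtop 140 (array([554.257, 286.232]), array([34.596, 35.433]), 0.3755438029766083) [79.052 84.312 89.145]
side iso 1567 (array([ 592.254, -117.396]), array([162.35,  98.  ]), 73.90389251708984) [77.575 85.73  93.088]
side sgrip 81 (array([ 596.911, -102.844]), array([16.201, 37.97 ]), 72.78250885009766) [104.522 111.326 116.092]
side handle 139 (array([560.055, 194.077]), array([46.532, 16.623]), 13.840584754943848) [87.475 93.277 97.748]
side rack 2369 (array([559.777, 242.141]), array([ 90.808, 196.825]), 1.9935977458953857) [49.835 54.26  59.005]
side knobtop 238 (array([556.972, 290.31 ]), array([36.177, 38.461]), 17.982929229736328) [77.897 85.504 89.303]
```

```bash
cat >> h.py <<'E'
def Rt(psi):
    c,s=np.cos(psi),np.sin(psi); return np.array([[c,s,0],[s,-c,0],[0,0,-1.]])
def delta(frm,to):
    """frm,to: (x,y,z mm, psi deg) commanded -> deltas in tool axes (m, deg)"""
    R0=Rt(np.radians(frm[3])); d=R0.T@(np.array(to[:3],float)-frm[:3])/1000
    return dict(dx=round(d[0],4),dy=round(d[1],4),dz=round(d[2],4),az=round(-(to[3]-frm[3]),2))
def after(frm,dx=0,dy=0,dz=0,az=0):
    R0=Rt(np.radians(frm[3])); return np.append(np.array(frm[:3])+R0@np.array([dx,dy,dz])*1000,frm[3]-az)
def psi_meas(st):
    m=R.from_rotvec(st["ee_rot"]).as_matrix(); return np.degrees(np.arctan2(m[1,0],m[0,0]))
E
python3 - <<'E'
from h import *
np.set_printoptions(precision=4,suppress=True)
st=manip.observe(); print(st["ee_rot"],psi_meas(st))
p=manip.read_camera("wrist");print(np.array(p["tool_from_camera"]))
c=(302.57,603.36,231.30,psi_meas(st)); print(delta(c,(596.3,-104,190,-16.1)))
E
```

```text
[ 3.0571 -0.7235  0.0001] -26.629336467555145
[[   0.0003    0.9644    0.2645   66.2698]
 [   1.       -0.0002   -0.0006    0.4544]
 [  -0.0005    0.2645   -0.9644 -142.3578]
 [   0.        0.        0.        1.    ]]
{'dx': np.float64(0.5796), 'dy': np.float64(0.5007), 'dz': np.float64(0.0413), 'az': np.float64(-10.53)}
```

arm_command:
  deltas:
    - {"dx":0.029,"dy":0.025,"dz":0,"az":-1,"jaw":0.8}
    - {"dx":0.058,"dy":0.05,"dz":0,"az":-3,"jaw":0.8}
    - {"dx":0.087,"dy":0.075,"dz":0,"az":-5,"jaw":0.8}
    - {"dx":0.116,"dy":0.1,"dz":0,"az":-7,"jaw":0.8}
    - {"dx":0.145,"dy":0.125,"dz":0,"az":-9,"jaw":0.8}
    - {"dx":0.174,"dy":0.15,"dz":0,"az":-10.5,"jaw":0.8}
    - {"dx":0.203,"dy":0.175,"dz":0,"az":-10.5,"jaw":0.8}
    - {"dx":0.232,"dy":0.2,"dz":0,"az":-10.5,"jaw":0.8}
    - {"dx":0.261,"dy":0.225,"dz":0,"az":-10.5,"jaw":0.8}
    - {"dx":0.29,"dy":0.25,"dz":0,"az":-10.5,"jaw":0.8}
    - {"dx":0.319,"dy":0.275,"dz":0,"az":-10.5,"jaw":0.8}
    - {"dx":0.348,"dy":0.3,"dz":0,"az":-10.5,"jaw":0.8}

```text
schema error: expected keys dx, dy, dz, ax, ay, az, jaw
```

```bash
python3 - <<'E'
from h import *
st=manip.observe(); 
c=after((302.57,603.36,231.30,-26.63),.348,.3,0,-10.5); print(c,st["tcp_pos"],psi_meas(st)); print(delta(c,(596.3,-104,190,-16.1)))
E
```

```text
[479.18588317 179.20103238 231.3        -16.13      ] [302.54202384 603.38688296 231.2895286 ] -26.62951617417912
{'dx': np.float64(0.1912), 'dy': np.float64(0.2395), 'dz': np.float64(0.0413), 'az': np.float64(-0.03)}
```

arm_command:
  deltas:
    - {"dx":0.029,"dy":0.025,"dz":0,"ax":0,"ay":0,"az":-1,"jaw":0.8}
    - {"dx":0.058,"dy":0.05,"dz":0,"ax":0,"ay":0,"az":-3,"jaw":0.8}
    - {"dx":0.087,"dy":0.075,"dz":0,"ax":0,"ay":0,"az":-5,"jaw":0.8}
    - {"dx":0.116,"dy":0.1,"dz":0,"ax":0,"ay":0,"az":-7,"jaw":0.8}
    - {"dx":0.145,"dy":0.125,"dz":0,"ax":0,"ay":0,"az":-9,"jaw":0.8}
    - {"dx":0.174,"dy":0.15,"dz":0,"ax":0,"ay":0,"az":-10.5,"jaw":0.8}
    - {"dx":0.203,"dy":0.175,"dz":0,"ax":0,"ay":0,"az":-10.5,"jaw":0.8}
    - {"dx":0.232,"dy":0.2,"dz":0,"ax":0,"ay":0,"az":-10.5,"jaw":0.8}
    - {"dx":0.261,"dy":0.225,"dz":0,"ax":0,"ay":0,"az":-10.5,"jaw":0.8}
    - {"dx":0.29,"dy":0.25,"dz":0,"ax":0,"ay":0,"az":-10.5,"jaw":0.8}
    - {"dx":0.319,"dy":0.275,"dz":0,"ax":0,"ay":0,"az":-10.5,"jaw":0.8}
    - {"dx":0.348,"dy":0.3,"dz":0,"ax":0,"ay":0,"az":-10.5,"jaw":0.8}

```text
time_s: 3.05
tcp_pos: [479.5, 177.5, 231.8]
ee_rot: [-3.11, 0.44, -0.001]
wrist_force: [0.8, 0.3, 0.3]
gripper_width: 0.799
finger_force: 0.0
```

```bash
python3 - <<'E'
from h import *
st=manip.observe(); 
c=after((302.57,603.36,231.30,-26.63),.348,.3,0,-10.5); print(c,st["tcp_pos"],psi_meas(st)); print(delta(c,(596.3,-104,190,-16.1)))
E
```

```text
[479.18588317 179.20103238 231.3        -16.13      ] [479.53432444 177.45575589 231.76653255] -16.10832893001036
{'dx': np.float64(0.1912), 'dy': np.float64(0.2395), 'dz': np.float64(0.0413), 'az': np.float64(-0.03)}
```

arm_command:
  deltas:
    - {"dx":0.02,"dy":0.026,"dz":0.004,"ax":0,"ay":0,"az":0,"jaw":0.8}
    - {"dx":0.044,"dy":0.055,"dz":0.009,"ax":0,"ay":0,"az":0,"jaw":0.8}
    - {"dx":0.068,"dy":0.085,"dz":0.014,"ax":0,"ay":0,"az":0,"jaw":0.8}
    - {"dx":0.092,"dy":0.115,"dz":0.019,"ax":0,"ay":0,"az":0,"jaw":0.8}
    - {"dx":0.116,"dy":0.145,"dz":0.024,"ax":0,"ay":0,"az":0,"jaw":0.8}
    - {"dx":0.14,"dy":0.175,"dz":0.03,"ax":0,"ay":0,"az":0,"jaw":0.8}
    - {"dx":0.164,"dy":0.205,"dz":0.036,"ax":0,"ay":0,"az":0,"jaw":0.8}
    - {"dx":0.182,"dy":0.228,"dz":0.041,"ax":0,"ay":0,"az":0,"jaw":0.8}
    - {"dx":0.191,"dy":0.2395,"dz":0.041,"ax":0,"ay":0,"az":0,"jaw":0.8}
    - {"dx":0.191,"dy":0.2395,"dz":0.041,"ax":0,"ay":0,"az":0,"jaw":0.8}

```text
time_s: 3.88
tcp_pos: [596.6, -106.9, 189.3]
ee_rot: [3.109, -0.446, -0.002]
wrist_force: [-0.0, -0.8, 0.6]
gripper_width: 0.8
finger_force: 0.0
```

```bash
python3 - <<'E'
from h import *
np.set_printoptions(precision=2,suppress=True)
st=manip.observe()
c=after((479.186,179.201,231.3,-16.13),.191,.2395,.041,0); print(c,st["tcp_pos"],psi_meas(st))
p=manip.read_camera("wrist"); T=campose(p,st)
cv2.imwrite("pics/w1.png",p["color"][:,:,::-1])
C=cloud(p,T); ok=p["range_z"]>0
for nm,x,y,r,a,b in (("sgrip",597,-104,40,102,122),("iso",591,-118,110,76,88)):
    q=C[ok&(np.hypot(C[...,0]-x,C[...,1]-y)<r)&(C[...,2]>a)&(C[...,2]<b)]
    print(nm,len(q),cv2.minAreaRect(q[:,:2].astype(np.float32)),np.percentile(q[:,2],[5,50,95]))
ms=manip.mark_of(p,"shutter_grip")
for m in ms[:2]: print(m,atz(p,T,m["xy"],102))
E
```

```text
[ 596.13 -103.93  190.3   -16.13] [ 596.56 -106.91  189.33] -16.317302014810735
sgrip 694 ((595.1627197265625, -106.18214416503906), (11.263089179992676, 36.06321334838867), 73.70936584472656) [111.16 114.68 115.88]
iso 7875 ((595.0267333984375, -122.0033187866211), (155.27676391601562, 87.04307556152344), 74.05287170410156) [80.75 82.07 87.75]
{'xy': [278.1, 216.7], 'score': 0.67} [ 595.16 -105.43  102.  ]
{'xy': [323.6, 206.8], 'score': 0.19} [ 592.8  -143.56  102.  ]
```

View pics/w1.png

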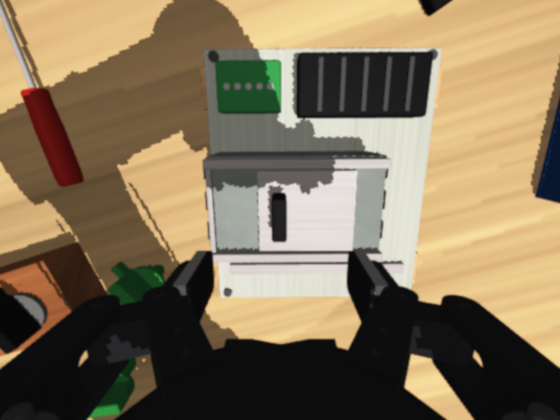

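The wrist view shows the grip upright at (278,217) on the light shutter plate (258–356, 170–250). The jaw straddles it correctly, so I'm descending and closing.

arm_command:
  newtons: 30
  deltas:
    - {"dx":0,"dy":0.001,"dz":0.02,"ax":0,"ay":0,"az":0,"jaw":0.7}
    - {"dx":0,"dy":0.001,"dz":0.045,"ax":0,"ay":0,"az":0,"jaw":0.6}
    - {"dx":0,"dy":0.001,"dz":0.07,"ax":0,"ay":0,"az":0,"jaw":0.5}
    - {"dx":0,"dy":0.001,"dz":0.088,"ax":0,"ay":0,"az":0,"jaw":0.5}
    - {"dx":0,"dy":0.001,"dz":0.094,"ax":0,"ay":0,"az":0,"jaw":0.5}
    - {"dx":0,"dy":0.001,"dz":0.094,"ax":0,"ay":0,"az":0,"jaw":0.3}
    - {"dx":0,"dy":0.001,"dz":0.094,"ax":0,"ay":0,"az":0,"jaw":0}
    - {"dx":0,"dy":0.001,"dz":0.094,"ax":0,"ay":0,"az":0,"jaw":0}
    - {"dx":0,"dy":0.001,"dz":0.094,"ax":0,"ay":0,"az":0,"jaw":0}
    - {"dx":0,"dy":0.001,"dz":0.094,"ax":0,"ay":0,"az":0,"jaw":0}

```text
time_s: 4.82
tcp_pos: [596.7, -104.5, 97.8]
ee_rot: [-3.11, 0.44, -0.004]
wrist_force: [-1.6, 2.7, 4.3]
gripper_width: 0.131
finger_force: 34.4
```

arm_command:
  deltas:
    - {"dx":0,"dy":-0.004,"dz":0,"ax":0,"ay":0,"az":0,"jaw":0}
    - {"dx":0,"dy":-0.009,"dz":0,"ax":0,"ay":0,"az":0,"jaw":0}
    - {"dx":0,"dy":-0.014,"dz":0,"ax":0,"ay":0,"az":0,"jaw":0}
    - {"dx":0,"dy":-0.019,"dz":0,"ax":0,"ay":0,"az":0,"jaw":0}
    - {"dx":0,"dy":-0.024,"dz":0,"ax":0,"ay":0,"az":0,"jaw":0}
    - {"dx":0,"dy":-0.028,"dz":0,"ax":0,"ay":0,"az":0,"jaw":0}
    - {"dx":0,"dy":-0.032,"dz":0,"ax":0,"ay":0,"az":0,"jaw":0}
    - {"dx":0,"dy":-0.035,"dz":0,"ax":0,"ay":0,"az":0,"jaw":0}
    - {"dx":0,"dy":-0.038,"dz":0,"ax":0,"ay":0,"az":0,"jaw":0}
    - {"dx":0,"dy":-0.04,"dz":0,"ax":0,"ay":0,"az":0,"jaw":0}

```text
time_s: 5.65
tcp_pos: [607.5, -66.6, 97.7]
ee_rot: [3.11, -0.44, 0.002]
wrist_force: [-2.5, -1.8, 8.3]
gripper_width: 0.133
finger_force: 34.8
```

arm_command:
  deltas:
    - {"dx":0,"dy":-0.002,"dz":0,"ax":0,"ay":0,"az":0,"jaw":0}
    - {"dx":0,"dy":-0.004,"dz":0,"ax":0,"ay":0,"az":0,"jaw":0}

```text
time_s: 5.82
tcp_pos: [608.6, -62.9, 97.8]
ee_rot: [3.11, -0.44, 0.002]
wrist_force: [-2.6, -1.1, 7.3]
gripper_width: 0.129
finger_force: 34.8
```

arm_command:
  deltas:
    - {"dx":0,"dy":-0.002,"dz":0,"ax":0,"ay":0,"az":0,"jaw":0}
    - {"dx":0,"dy":-0.004,"dz":0,"ax":0,"ay":0,"az":0,"jaw":0}

```text
time_s: 5.98
tcp_pos: [609.4, -59.8, 97.7]
ee_rot: [3.109, -0.44, 0.001]
wrist_force: [-1.0, -14.5, 7.7]
gripper_width: 0.132
finger_force: 34.6
```

arm_command:
  deltas:
    - {"dx":0,"dy":-0.001,"dz":0,"ax":0,"ay":0,"az":0,"jaw":0}
    - {"dx":0,"dy":-0.002,"dz":0,"ax":0,"ay":0,"az":0,"jaw":0}

```text
time_s: 6.15
tcp_pos: [609.4, -59.7, 97.7]
ee_rot: [3.107, -0.44, -0.0]
wrist_force: [-3.1, -18.6, 7.1]
gripper_width: 0.133
finger_force: 34.6
```

The shutter is against its end stop: reaction about 18 N, grip now at (609.4,-59.7). I'm releasing it and moving over the hub to look.

arm_command:
  deltas:
    - {"dx":0,"dy":0.003,"dz":0,"ax":0,"ay":0,"az":0,"jaw":0.4}
    - {"dx":0,"dy":0.003,"dz":0,"ax":0,"ay":0,"az":0,"jaw":0.4}
    - {"dx":0,"dy":0.003,"dz":0,"ax":0,"ay":0,"az":0,"jaw":0.5}
    - {"dx":0,"dy":0.003,"dz":-0.02,"ax":0,"ay":0,"az":0,"jaw":0.8}
    - {"dx":0,"dy":0.01,"dz":-0.05,"ax":0,"ay":0,"az":0,"jaw":0.8}
    - {"dx":0,"dy":0.035,"dz":-0.08,"ax":0,"ay":0,"az":0,"jaw":0.8}
    - {"dx":0,"dy":0.065,"dz":-0.098,"ax":0,"ay":0,"az":0,"jaw":0.8}
    - {"dx":0,"dy":0.088,"dz":-0.098,"ax":0,"ay":0,"az":0,"jaw":0.8}
    - {"dx":0,"dy":0.093,"dz":-0.098,"ax":0,"ay":0,"az":0,"jaw":0.8}
    - {"dx":0,"dy":0.093,"dz":-0.098,"ax":0,"ay":0,"az":0,"jaw":0.8}
    - {"dx":0,"dy":0.093,"dz":-0.098,"ax":0,"ay":0,"az":0,"jaw":0.8}

```text
time_s: 7.07
tcp_pos: [583.8, -145.9, 193.9]
ee_rot: [-3.11, 0.442, 0.001]
wrist_force: [-0.0, 0.7, -0.8]
gripper_width: 0.8
finger_force: 0.0
```

```bash
python3 - <<'E'
from h import *
np.set_printoptions(precision=2,suppress=True)
c=(596.13,-103.93,190.3,-16.13)
for d in ((0,.001,.094),(0,-.04,0),(0,-.004,0),(0,-.004,0),(0,-.002,0),(0,.093,-.098)): c=after(c,*d)
for i in range(2):
    st=manip.observe(); p=manip.read_camera("wrist"); T=campose(p,st)
    print(c,st["tcp_pos"],psi_meas(st),st["wrist_force"])
    for m in manip.mark_of(p,"hub_mouth")[:2]+manip.mark_of(p,"shutter_grip")[:1]: print(m,atz(p,T,m["xy"],84),bydepth(p,T,m["xy"]))
C=cloud(p,T); ok=p["range_z"]>0
q=C[ok&(np.hypot(C[...,0]-609,C[...,1]+60)<40)&(C[...,2]>102)&(C[...,2]<122)]
print(cv2.minAreaRect(q[:,:2].astype(np.float32)))
np.savez("hub.npz",color=p["color"],rz=p["range_z"],T=T,k=[p["fx"],p["fy"],p["cx"],p["cy"]])
# rectified top view at z=84, 0.2mm/px, 60mm window about (584.5,-146.2)
g=np.arange(-30,30,.15); X,Y=np.meshgrid(584.5+g[::-1],-146.2+g[::-1],indexing="ij")
uv=np.array([proj(p,T,[x,y,84]) for x,y in zip(X.ravel(),Y.ravel())]).reshape(*X.shape,2).astype(np.float32)
im=cv2.remap(p["color"],uv[...,0],uv[...,1],cv2.INTER_CUBIC)
cv2.imwrite("pics/hub1.png",im[:,:,::-1])
E
```

```text
[ 583.91 -146.2   194.3   -16.13] [ 583.8  -145.91  193.87] -16.175420131102502 [-0.02  0.69 -0.83]
{'xy': [280.2, 204.9], 'score': 0.85} [ 586.19 -147.24   84.  ] [ 578.67 -145.09   52.99]
{'xy': [172.4, 212.8], 'score': 0.96} [606.23 -51.62  84.  ] [611.29 -65.54 115.04]
[ 583.91 -146.2   194.3   -16.13] [ 584.06 -145.22  193.65] -16.07373193393401 [-0.41 -0.91 -1.08]
{'xy': [276.7, 204.1], 'score': 0.57} [ 588.02 -143.78   84.  ] [ 580.67 -141.3    52.96]
{'xy': [171.4, 213.0], 'score': 0.97} [606.38 -50.1   84.  ] [611.4  -63.93 114.61]
((608.1172485351562, -61.227230072021484), (12.212187767028809, 35.57034683227539), 74.375)
```

View pics/hub1.png

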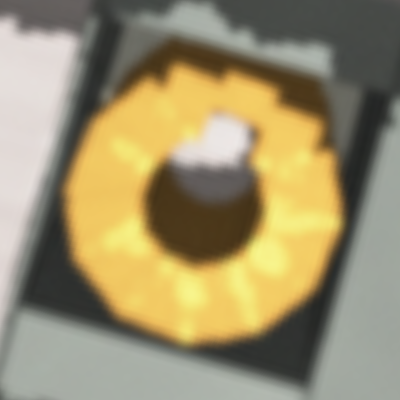

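The rectified hub view has up = +x and left = +y, 0.15 mm/px. It shows the bore centred near (204,203) and the keyway pointing up and slightly right, ending near (229,113). I'll put numbers on it.

```bash
python3 - <<'E'
from h import *
np.set_printoptions(precision=1,suppress=True,linewidth=200)
d=np.load("hub.npz"); p=dict(color=d["color"],range_z=d["rz"],fx=d["k"][0],fy=d["k"][1],cx=d["k"][2],cy=d["k"][3]);T=d["T"]
im=cv2.imread("pics/hub1.png"); hsv=cv2.cvtColor(im,cv2.COLOR_BGR2HSV)
brass=((hsv[...,0]>12)&(hsv[...,0]<32)&(hsv[...,1]>100)&(hsv[...,2]>120)).astype(np.uint8)
# outer circle & bore fits
cn,_=cv2.findContours(brass,cv2.RETR_CCOMP,cv2.CHAIN_APPROX_NONE)
for c in sorted(cn,key=cv2.contourArea)[-3:]:
    print(cv2.contourArea(c),cv2.minEnclosingCircle(c),cv2.fitEllipse(c))
for cx,cy in((204,203),):
  for r in (6,8,9.5,10.5,11.5,12.5,13.5,14.5):
    s=""
    for a in range(-60,61,4):
        th=np.radians(a); x=cx-np.sin(th)*r/.15; y=cy-np.cos(th)*r/.15
        s+="#" if brass[int(round(y)),int(round(x))] else "."
    print(r,s)
C=cloud(p,T)
m=(np.hypot(C[...,0]-584,C[...,1]+146.5)<24)
v,u=np.where(m); print(v.min(),v.max(),u.min(),u.max())
crop=p["color"][150:245,225:335,::-1]; cv2.imwrite("pics/hub2.png",cv2.resize(crop,None,fx=7,fy=6.3,interpolation=cv2.INTER_CUBIC))
E
```

```text
12494.5 ((209.5, 186.5), 77.07473754882812) ((206.56683349609375, 191.68702697753906), (108.43125915527344, 151.66893005371094), 17.398130416870117)
60622.5 ((204.14561462402344, 202.75328063964844), 144.52056884765625) ((202.84239196777344, 205.002197265625), (277.7027587890625, 278.3907470703125), 115.91178131103516)
6 ...............................
8 ...............................
9.5 ####...................########
10.5 #####............##############
11.5 #####...........###############
12.5 ######.........################
13.5 ########......#################
14.5 ###############################
181 419 191 376
```

View pics/hub2.png

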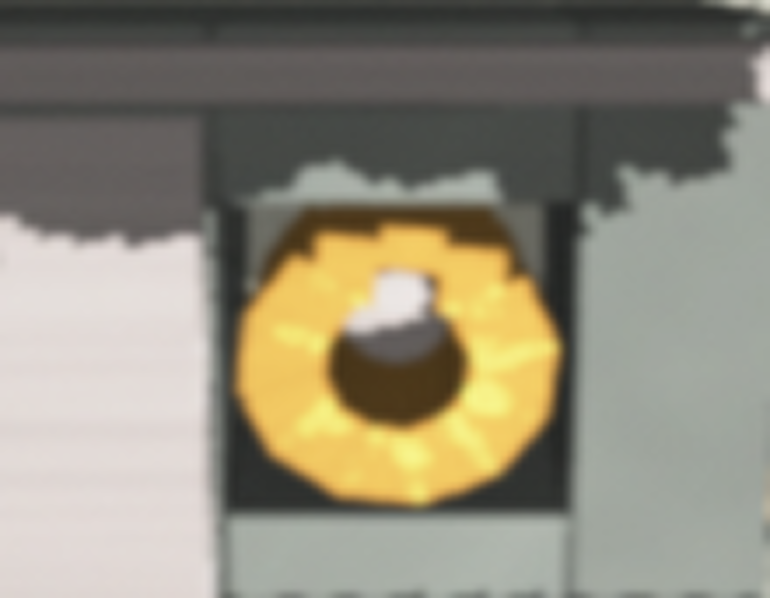

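The close-up shows the bore at about (398,360) and the keyway running up and to the right. From the brass mask it points to about -19° in the world frame. I'll average several shots for the hub centre, keyway angle and shutter position.

```bash
cat >> h.py <<'E'
def rectify(p,T,cx,cy,z,half=30,res=.15):
    g=np.arange(-half,half,res)[::-1]; X,Y=np.meshgrid(cx+g,cy+g,indexing="ij")
    W=np.stack([X.ravel(),Y.ravel(),np.full(X.size,z),np.ones(X.size)])
    c=np.linalg.inv(T)@W
    u=(p["cx"]+p["fx"]*c[0]/-c[2]).reshape(X.shape).astype(np.float32); v=(p["cy"]+p["fy"]*c[1]/c[2]).reshape(X.shape).astype(np.float32)
    return cv2.remap(p["color"],u,v,cv2.INTER_CUBIC)
def Tcmd(c,p):
    T=np.eye(4);T[:3,:3]=Rt(np.radians(c[3]));T[:3,3]=c[:3];return T@np.array(p["tool_from_camera"])
def topgrip(p,T,x,y,r,z0,z1):
    C=cloud(p,T);q=C[(p["range_z"]>0)&(np.hypot(C[...,0]-x,C[...,1]-y)<r)&(C[...,2]>z0)&(C[...,2]<z1)]
    return cv2.minAreaRect(q[:,:2].astype(np.float32)),np.median(q[:,2])
E
python3 - <<'E'
from h import *
np.set_printoptions(precision=2,suppress=True)
c=(583.91,-146.2,194.3,-16.13); S=[]
for i in range(6):
    st=manip.observe(); p=manip.read_camera("wrist"); T=Tcmd(c,p); S.append(np.append(st["tcp_pos"],psi_meas(st)))
    im=rectify(p,T,584,-146.5,84); hsv=cv2.cvtColor(im,cv2.COLOR_RGB2HSV)
    br=((hsv[...,0]>12)&(hsv[...,0]<32)&(hsv[...,1]>100)&(hsv[...,2]>120)).astype(np.uint8)
    cn,_=cv2.findContours(br,cv2.RETR_CCOMP,cv2.CHAIN_APPROX_NONE); cn=sorted(cn,key=cv2.contourArea)
    w=lambda q:np.array([584+30-.15-q[1]*.15,-146.5+30-.15-q[0]*.15])
    e=cv2.fitEllipse(cn[-1]); inner=cn[-2][:,0,:]
    # bore: contour points on the lower (far from keyway) half
    ce=np.array(e[0]); lo=inner[(inner-ce)[:,1]>-20]
    A=np.c_[2*lo,np.ones(len(lo))]; s=np.linalg.lstsq(A,(lo**2).sum(1),rcond=None)[0]; r=np.sqrt(s[2]+s[0]**2+s[1]**2)*.15
    v=inner-s[:2]; far=v[np.hypot(v[:,0],v[:,1])*.15>11.]; k=far.mean(0)
    print("outer",w(e[0]),"bore",w(s[:2]),r,"key",np.degrees(np.arctan2(-k[0],-k[1])),np.hypot(*k)*.15,topgrip(p,T,608,-61,40,110,122))
print(np.mean(S,0),np.std(S,0))
E
```

```text
outer [ 583.39 -147.54] bore [ 583.54 -147.54] 8.518704000766036 key -20.17078897475259 12.89257822922816 (((608.3010864257812, -61.75444793701172), (12.435017585754395, 35.855899810791016), 74.55000305175781), np.float64(115.07570448436803))
outer [ 583.43 -147.41] bore [ 583.48 -147.42] 8.460477654872257 key -19.435411953497745 12.961232430858747 (((608.195556640625, -61.751251220703125), (12.262430191040039, 35.6217041015625), 74.61804962158203), np.float64(114.95198819617363))
outer [ 583.45 -147.27] bore [ 583.54 -147.32] 8.494934077730015 key -19.665643344535386 12.953717831313474 (((608.02880859375, -61.57219696044922), (12.336090087890625, 35.954158782958984), 72.76580047607422), np.float64(114.79486936015209))
outer [ 583.47 -147.15] bore [ 583.61 -147.19] 8.521509855496795 key -19.91813240591583 12.922654817370807 (((608.2527465820312, -61.34290313720703), (12.564806938171387, 35.71336364746094), 73.54517364501953), np.float64(114.77559777197395))
outer [ 583.5  -147.07] bore [ 583.67 -147.06] 8.537857279323728 key -20.335858911934437 12.91642442070803 (((608.1101684570312, -61.212249755859375), (12.226590156555176, 35.79454803466797), 73.76703643798828), np.float64(114.7455215231827))
outer [ 583.54 -146.98] bore [ 583.64 -146.98] 8.48908550525817 key -19.571189222168353 12.882949725128677 (((608.2504272460938, -61.30586242675781), (12.300071716308594, 35.610355377197266), 73.01326751708984), np.float64(114.6525927569484))
[ 584.   -145.74  194.07  -16.09] [0.04 0.2  0.13 0.02]
```

The hub is at (583.6,-146.9) in the camera frame and the keyway at -19.8°. The grip-to-hub distance reads 89 mm instead of 90, so my back-off during release may have dragged the shutter about 1 mm. I'll push it again with closed fingers.

arm_command:
  deltas:
    - {"dx":0,"dy":-0.02,"dz":0.01,"ax":0,"ay":0,"az":0,"jaw":0.3}
    - {"dx":0,"dy":-0.04,"dz":0.03,"ax":0,"ay":0,"az":0,"jaw":0}
    - {"dx":0,"dy":-0.045,"dz":0.055,"ax":0,"ay":0,"az":0,"jaw":0}
    - {"dx":0,"dy":-0.045,"dz":0.08,"ax":0,"ay":0,"az":0,"jaw":0}
    - {"dx":0,"dy":-0.045,"dz":0.095,"ax":0,"ay":0,"az":0,"jaw":0}
    - {"dx":0,"dy":-0.045,"dz":0.095,"ax":0,"ay":0,"az":0,"jaw":0}
    - {"dx":0,"dy":-0.052,"dz":0.095,"ax":0,"ay":0,"az":0,"jaw":0}
    - {"dx":0,"dy":-0.059,"dz":0.095,"ax":0,"ay":0,"az":0,"jaw":0}
    - {"dx":0,"dy":-0.064,"dz":0.095,"ax":0,"ay":0,"az":0,"jaw":0}
    - {"dx":0,"dy":-0.068,"dz":0.095,"ax":0,"ay":0,"az":0,"jaw":0}
    - {"dx":0,"dy":-0.07,"dz":0.095,"ax":0,"ay":0,"az":0,"jaw":0}
    - {"dx":0,"dy":-0.072,"dz":0.095,"ax":0,"ay":0,"az":0,"jaw":0}

```text
time_s: 8.67
tcp_pos: [604.1, -78.3, 100.5]
ee_rot: [3.108, -0.439, 0.001]
wrist_force: [0.2, -17.5, 1.6]
gripper_width: 0.001
finger_force: 8.1
```

arm_command:
  deltas:
    - {"dx":0,"dy":-0.001,"dz":0,"ax":0,"ay":0,"az":0,"jaw":0}
    - {"dx":0,"dy":-0.002,"dz":0,"ax":0,"ay":0,"az":0,"jaw":0}

```text
time_s: 8.83
tcp_pos: [604.1, -78.2, 100.5]
ee_rot: [3.106, -0.44, -0.0]
wrist_force: [-0.9, -19.8, 2.3]
gripper_width: 0.002
finger_force: 10.0
```

```bash
python3 - <<'E'
from h import *
c=after((583.91,-146.2,194.3,-16.13),0,-.074,.095); print(c)
print(delta(c,(559,193,205,14.2)))
E
```

```text
[604.46850818 -75.11309726  99.3        -16.13      ]
{'dx': np.float64(-0.1182), 'dy': np.float64(-0.2449), 'dz': np.float64(-0.1057), 'az': np.float64(-30.33)}
```

arm_command:
  deltas:
    - {"dx":0,"dy":0.008,"dz":0,"ax":0,"ay":0,"az":0,"jaw":0}
    - {"dx":0,"dy":0.012,"dz":-0.03,"ax":0,"ay":0,"az":0,"jaw":0.3}
    - {"dx":0,"dy":0.0,"dz":-0.065,"ax":0,"ay":0,"az":-5,"jaw":0.6}
    - {"dx":-0.012,"dy":-0.03,"dz":-0.095,"ax":0,"ay":0,"az":-10,"jaw":0.6}
    - {"dx":-0.028,"dy":-0.06,"dz":-0.105,"ax":0,"ay":0,"az":-15,"jaw":0.7}
    - {"dx":-0.045,"dy":-0.095,"dz":-0.106,"ax":0,"ay":0,"az":-20,"jaw":0.7}
    - {"dx":-0.062,"dy":-0.13,"dz":-0.106,"ax":0,"ay":0,"az":-25,"jaw":0.7}
    - {"dx":-0.08,"dy":-0.165,"dz":-0.106,"ax":0,"ay":0,"az":-30,"jaw":0.7}
    - {"dx":-0.096,"dy":-0.2,"dz":-0.106,"ax":0,"ay":0,"az":-30.3,"jaw":0.7}
    - {"dx":-0.11,"dy":-0.228,"dz":-0.106,"ax":0,"ay":0,"az":-30.3,"jaw":0.7}
    - {"dx":-0.118,"dy":-0.245,"dz":-0.106,"ax":0,"ay":0,"az":-30.3,"jaw":0.7}
    - {"dx":-0.118,"dy":-0.245,"dz":-0.106,"ax":0,"ay":0,"az":-30.3,"jaw":0.7}

```text
time_s: 9.83
tcp_pos: [558.6, 196.7, 205.7]
ee_rot: [-3.116, -0.393, -0.002]
wrist_force: [0.6, 0.2, -0.7]
gripper_width: 0.702
finger_force: 0.0
```

arm_command:
  deltas:
    - {"dx":0,"dy":0,"dz":0,"ax":0,"ay":0,"az":0,"jaw":0.7}
    - {"dx":0,"dy":0,"dz":0,"ax":0,"ay":0,"az":0,"jaw":0.7}
    - {"dx":0,"dy":0,"dz":0,"ax":0,"ay":0,"az":0,"jaw":0.7}
    - {"dx":0,"dy":0,"dz":0,"ax":0,"ay":0,"az":0,"jaw":0.7}

```text
time_s: 10.17
tcp_pos: [559.3, 192.1, 205.4]
ee_rot: [-3.118, -0.385, -0.0]
wrist_force: [-0.5, 0.1, 0.4]
gripper_width: 0.701
finger_force: 0.0
```

```bash
python3 - <<'E'
from h import *
np.set_printoptions(precision=2,suppress=True)
c=after((604.4685,-75.1131,99.3,-16.13),-.118,-.245,-.106,-30.3); print(c)
for i in range(4):
    st=manip.observe(); p=manip.read_camera("wrist"); T=Tcmd(c,p); print(st["tcp_pos"],psi_meas(st))
    print(topgrip(p,T,c[0],c[1],40,90,102),[ (m["xy"],atz(p,T,m["xy"],78)) for m in (manip.mark_of(p,"handle_grip")[:1] if i==3 else [])])
cv2.imwrite("pics/hdl.png",cv2.vconcat([p["color"][120:400,120:460,::-1],cv2.resize(rectify(p,T,c[0],c[1],95,40,.2)[:,:,::-1],(340,340))]))
# triangulated-height check and proj from the top camera
pt=manip.read_camera("top"); m=manip.mark_of(pt,"handle_grip"); pw=[x for x in manip.mark_of(p,"handle_grip")][0]
b=min(m,key=lambda q:np.linalg.norm(atz(pt,campose(pt),q["xy"],78)[:2]-c[:2])); print(tri([ray(pt,campose(pt),b["xy"]),ray(p,T,pw["xy"])]))
E
```

```text
[559.18 193.02 205.3   14.17]
[559.29 192.08 205.43] 14.094881813337405
(((557.2055053710938, 191.9950408935547), (47.822914123535156, 13.644503593444824), 14.542372703552246), np.float64(94.66098899891811)) []
[559.35 192.1  205.41] 14.092840519345419
(((557.2457885742188, 191.99720764160156), (47.64603805541992, 13.635307312011719), 14.603616714477539), np.float64(94.62733132574968)) []
[559.36 192.19 205.41] 14.09944581201416
(((557.2371215820312, 191.9837646484375), (47.414432525634766, 13.593033790588379), 14.569040298461914), np.float64(94.66425296537213)) []
[559.34 192.27 205.37] 14.102136551056246
(((557.2338256835938, 191.94703674316406), (47.59808349609375, 13.492074966430664), 14.637503623962402), np.float64(94.68992810531945)) [([282.5, 315.4], array([439.86, 160.06,  78.  ]))]
[553.55 180.81 236.43]
```

View pics/hdl.png

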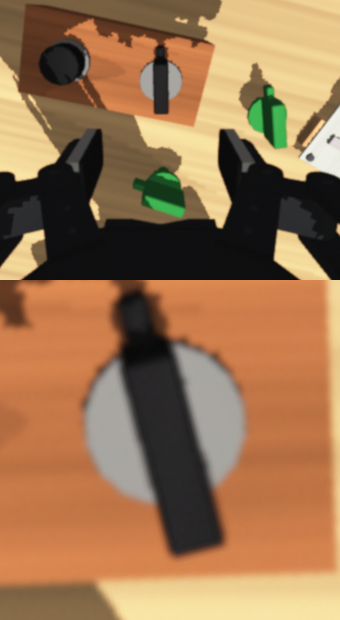

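The crop shows the handle upright in the rack: bar centred on its grey collar, pointer towards +x (top), and the knob to its left. The network's mark at (282,315) was on a green look-alike, so I ignored it; the depth gives the bar top at 94.7 mm, as expected.

```bash
python3 - <<'E'
from h import *
print(delta((559.18,193.02,205.3,14.17),(557.3,191.5,63.5,14.6)))
E
```

```text
{'dx': np.float64(-0.0022), 'dy': np.float64(0.001), 'dz': np.float64(0.1418), 'az': -0.43}
```

arm_command:
  newtons: 60
  deltas:
    - {"dx":-0.0022,"dy":0.001,"dz":0.025,"ax":0,"ay":0,"az":-0.4,"jaw":0.6}
    - {"dx":-0.0022,"dy":0.001,"dz":0.055,"ax":0,"ay":0,"az":-0.4,"jaw":0.5}
    - {"dx":-0.0022,"dy":0.001,"dz":0.085,"ax":0,"ay":0,"az":-0.4,"jaw":0.5}
    - {"dx":-0.0022,"dy":0.001,"dz":0.112,"ax":0,"ay":0,"az":-0.4,"jaw":0.5}
    - {"dx":-0.0022,"dy":0.001,"dz":0.132,"ax":0,"ay":0,"az":-0.4,"jaw":0.5}
    - {"dx":-0.0022,"dy":0.001,"dz":0.142,"ax":0,"ay":0,"az":-0.4,"jaw":0.5}
    - {"dx":-0.0022,"dy":0.001,"dz":0.142,"ax":0,"ay":0,"az":-0.4,"jaw":0.5}
    - {"dx":-0.0022,"dy":0.001,"dz":0.142,"ax":0,"ay":0,"az":-0.4,"jaw":0.3}
    - {"dx":-0.0022,"dy":0.001,"dz":0.142,"ax":0,"ay":0,"az":-0.4,"jaw":0}
    - {"dx":-0.0022,"dy":0.001,"dz":0.142,"ax":0,"ay":0,"az":-0.4,"jaw":0}
    - {"dx":-0.0022,"dy":0.001,"dz":0.142,"ax":0,"ay":0,"az":-0.4,"jaw":0}
    - {"dx":-0.0022,"dy":0.001,"dz":0.142,"ax":0,"ay":0,"az":-0.4,"jaw":0}

```text
time_s: 11.57
tcp_pos: [558.3, 192.2, 65.0]
ee_rot: [-3.115, -0.399, -0.004]
wrist_force: [-0.9, -0.3, 6.1]
gripper_width: 0.154
finger_force: 59.4
```

```bash
python3 - <<'E'
from h import *
np.set_printoptions(precision=2,suppress=True)
c=after((559.18,193.02,205.3,14.17),-.0022,.001,.142,-.4); print(c)
st=manip.observe(); p=manip.read_camera("wrist"); T=campose(p,st); print(st["tcp_pos"],psi_meas(st),st["wrist_force"],st["wrist_torque"])
C=cloud(p,np.array(p["tool_from_camera"])) # tool frame
m=(p["range_z"]>0)&(np.abs(C[...,0])<45)&(np.abs(C[...,1])<7.5)&(C[...,2]<-24)&(C[...,2]>-36)
q=C[m]; print(len(q))
if len(q)>20: print(cv2.minAreaRect(q[:,:2].astype(np.float32)),np.median(q[:,2]),q.min(0),q.max(0))
v,u=np.where(m); print(u.min(),u.max(),v.min(),v.max())
cv2.imwrite("pics/grip1.png",p["color"][150:420,100:460,::-1])
E
```

```text
[557.29 191.51  63.3   14.57]
[558.28 192.2   65.02] 14.591056493649695 [-0.94 -0.33  6.12] [0.2  0.37 0.04]
3243
((-0.7202587127685547, 0.06450033187866211), (14.939435005187988, 48.16134262084961), 89.57095336914062) -29.74575885650846 [-24.83  -7.48 -36.  ] [ 23.34   7.45 -24.04]
262 298 234 336
```

View pics/grip1.png

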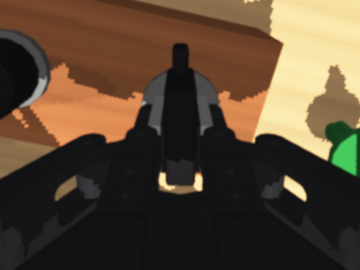

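The grip holds: the bar is centred between the pads, axis at tool x ≈ -0.7 mm, pointer towards +x, and the knob is undisturbed. I'm lifting it and carrying it to the hub.

```bash
python3 - <<'E'
from h import *
c=(557.29,191.51,63.3,14.57)
print(delta(c,(584.4,-146.7,190,-19.8)))
E
```

```text
{'dx': np.float64(-0.0588), 'dy': np.float64(0.3342), 'dz': np.float64(-0.1267), 'az': 34.37}
```

arm_command:
  newtons: 100
  deltas:
    - {"dx":0,"dy":0,"dz":0,"ax":0,"ay":0,"az":0,"jaw":0}
    - {"dx":0,"dy":0,"dz":-0.01,"ax":0,"ay":0,"az":0,"jaw":0}
    - {"dx":0,"dy":0,"dz":-0.03,"ax":0,"ay":0,"az":0,"jaw":0}
    - {"dx":0,"dy":0,"dz":-0.06,"ax":0,"ay":0,"az":0,"jaw":0}
    - {"dx":0,"dy":0,"dz":-0.09,"ax":0,"ay":0,"az":0,"jaw":0}
    - {"dx":0,"dy":0,"dz":-0.12,"ax":0,"ay":0,"az":0,"jaw":0}
    - {"dx":0,"dy":0,"dz":-0.137,"ax":0,"ay":0,"az":0,"jaw":0}

```text
time_s: 12.2
tcp_pos: [558.1, 191.8, 204.8]
ee_rot: [-3.115, -0.399, -0.006]
wrist_force: [0.4, -0.1, -0.7]
gripper_width: 0.145
finger_force: 97.4
```

arm_command:
  deltas:
    - {"dx":-0.003,"dy":0.018,"dz":0,"ax":0,"ay":0,"az":3,"jaw":0}
    - {"dx":-0.009,"dy":0.048,"dz":0,"ax":0,"ay":0,"az":8,"jaw":0}
    - {"dx":-0.014,"dy":0.081,"dz":0,"ax":0,"ay":0,"az":13,"jaw":0}
    - {"dx":-0.02,"dy":0.115,"dz":0,"ax":0,"ay":0,"az":18,"jaw":0}
    - {"dx":-0.026,"dy":0.15,"dz":0,"ax":0,"ay":0,"az":23,"jaw":0}
    - {"dx":-0.033,"dy":0.185,"dz":0,"ax":0,"ay":0,"az":28,"jaw":0}
    - {"dx":-0.039,"dy":0.22,"dz":0,"ax":0,"ay":0,"az":32,"jaw":0}
    - {"dx":-0.045,"dy":0.255,"dz":0,"ax":0,"ay":0,"az":34.4,"jaw":0}
    - {"dx":-0.051,"dy":0.29,"dz":0,"ax":0,"ay":0,"az":34.4,"jaw":0}
    - {"dx":-0.056,"dy":0.318,"dz":0,"ax":0,"ay":0,"az":34.4,"jaw":0}
    - {"dx":-0.0588,"dy":0.334,"dz":0,"ax":0,"ay":0,"az":34.4,"jaw":0}
    - {"dx":-0.0588,"dy":0.334,"dz":0,"ax":0,"ay":0,"az":34.4,"jaw":0}

```text
time_s: 13.2
tcp_pos: [583.8, -149.6, 200.6]
ee_rot: [3.093, -0.546, -0.001]
wrist_force: [0.2, -0.5, -0.5]
gripper_width: 0.145
finger_force: 97.6
```

arm_command:
  deltas:
    - {"dx":0,"dy":0,"dz":0.02,"ax":0,"ay":0,"az":0,"jaw":0}
    - {"dx":0,"dy":0,"dz":0.04,"ax":0,"ay":0,"az":0,"jaw":0}
    - {"dx":0,"dy":0,"dz":0.056,"ax":0,"ay":0,"az":0,"jaw":0}
    - {"dx":0,"dy":0,"dz":0.06,"ax":0,"ay":0,"az":0,"jaw":0}
    - {"dx":0,"dy":0,"dz":0.06,"ax":0,"ay":0,"az":0,"jaw":0}
    - {"dx":0,"dy":0,"dz":0.06,"ax":0,"ay":0,"az":0,"jaw":0}
    - {"dx":0,"dy":0,"dz":0.06,"ax":0,"ay":0,"az":0,"jaw":0}
    - {"dx":0,"dy":0,"dz":0.06,"ax":0,"ay":0,"az":0,"jaw":0}

```text
time_s: 13.87
tcp_pos: [585.1, -146.4, 141.7]
ee_rot: [-3.094, 0.54, -0.003]
wrist_force: [-0.5, -0.5, -1.2]
gripper_width: 0.145
finger_force: 97.6
```

```bash
python3 - <<'E'
from h import *
np.set_printoptions(precision=2,suppress=True)
c=after((557.29,191.51,200.3,14.57),-.0588,.334,.06,34.4); print(c)
st=manip.observe(); p=manip.read_camera("wrist"); T=campose(p,st); print(st["time_s"],st["tcp_pos"],psi_meas(st),st["wrist_force"],st["wrist_torque"])
C=cloud(p,np.array(p["tool_from_camera"]))
m=(p["range_z"]>0)&(np.abs(C[...,0])<45)&(np.abs(C[...,1])<11)&(C[...,2]<-27)&(C[...,2]>-33)
q=C[m]; print(cv2.minAreaRect(q[:,:2].astype(np.float32)),np.median(q[:,2]))
f=q[q[:,0]>13]; print(f.min(0),f.max(0))
cv2.imwrite("pics/ins1.png",cv2.resize(p["color"][150:370,150:410,::-1],None,fx=2.5,fy=2.5))
E
```

```text
[ 584.4  -146.54  140.3   -19.83]
13.8667 [ 585.1  -146.39  141.67] -19.809772022380113 [-0.5  -0.47 -1.22] [-0.03  0.04  0.03]
((-0.2555675506591797, 0.196990966796875), (21.92474365234375, 47.46662902832031), 88.99948120117188) -29.632217856251827
[ 13.    -6.35 -31.1 ] [ 23.55   7.66 -27.  ]
```

View pics/ins1.png

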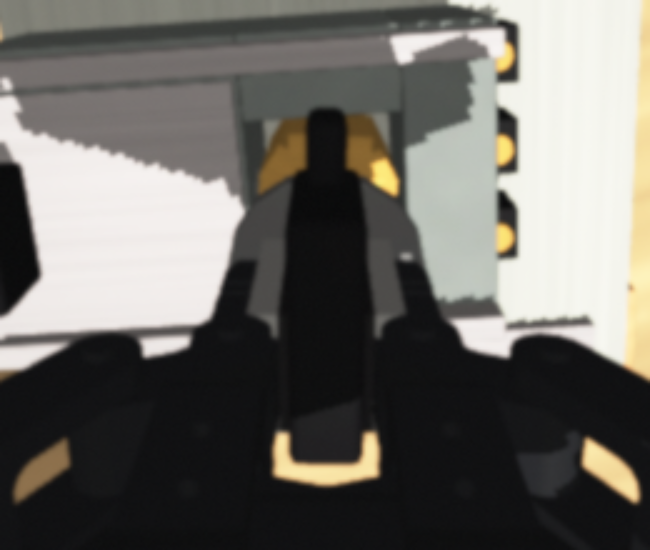

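The view shows the handle held square over the brass hub, pointer at (327,140), with clear space on both rails. Next is a 0.6 mm correction and a descent to just above where the key would ride.

arm_command:
  deltas:
    - {"dx":-0.0005,"dy":0,"dz":0.003,"ax":0,"ay":0,"az":0,"jaw":0}
    - {"dx":-0.0005,"dy":0,"dz":0.006,"ax":0,"ay":0,"az":0,"jaw":0}
    - {"dx":-0.0005,"dy":0,"dz":0.009,"ax":0,"ay":0,"az":0,"jaw":0}
    - {"dx":-0.0005,"dy":0,"dz":0.012,"ax":0,"ay":0,"az":0,"jaw":0}
    - {"dx":-0.0005,"dy":0,"dz":0.015,"ax":0,"ay":0,"az":0,"jaw":0}
    - {"dx":-0.0005,"dy":0,"dz":0.018,"ax":0,"ay":0,"az":0,"jaw":0}

```text
time_s: 14.42
tcp_pos: [583.8, -146.4, 121.8]
ee_rot: [3.095, -0.541, -0.001]
wrist_force: [-0.2, 0.6, -1.0]
gripper_width: 0.148
finger_force: 97.6
```

arm_command:
  deltas:
    - {"dx":0,"dy":0,"dz":0.001,"ax":0,"ay":0,"az":0,"jaw":0}
    - {"dx":0,"dy":0,"dz":0.003,"ax":0,"ay":0,"az":0,"jaw":0}
    - {"dx":0,"dy":0,"dz":0.004,"ax":0,"ay":0,"az":0,"jaw":0}
    - {"dx":0,"dy":0,"dz":0.005,"ax":0,"ay":0,"az":0,"jaw":0}

```text
time_s: 14.75
tcp_pos: [583.9, -146.4, 117.2]
ee_rot: [3.095, -0.541, -0.0]
wrist_force: [-0.0, -0.2, -1.8]
gripper_width: 0.142
finger_force: 97.6
```

No contact force at 117 mm, which is below the 120 mm key-riding height, so the key is in the keyway. I'm continuing down.

arm_command:
  deltas:
    - {"dx":0,"dy":0,"dz":0.002,"ax":0,"ay":0,"az":0,"jaw":0}
    - {"dx":0,"dy":0,"dz":0.004,"ax":0,"ay":0,"az":0,"jaw":0}
    - {"dx":0,"dy":0,"dz":0.006,"ax":0,"ay":0,"az":0,"jaw":0}
    - {"dx":0,"dy":0,"dz":0.008,"ax":0,"ay":0,"az":0,"jaw":0}
    - {"dx":0,"dy":0,"dz":0.01,"ax":0,"ay":0,"az":0,"jaw":0}
    - {"dx":0,"dy":0,"dz":0.012,"ax":0,"ay":0,"az":0,"jaw":0}

```text
time_s: 15.25
tcp_pos: [583.9, -146.4, 105.1]
ee_rot: [3.095, -0.541, 0.0]
wrist_force: [0.3, -0.5, -0.8]
gripper_width: 0.143
finger_force: 97.6
```

arm_command:
  deltas:
    - {"dx":0,"dy":0,"dz":0.0015,"ax":0,"ay":0,"az":0,"jaw":0}
    - {"dx":0,"dy":0,"dz":0.003,"ax":0,"ay":0,"az":0,"jaw":0}
    - {"dx":0,"dy":0,"dz":0.0045,"ax":0,"ay":0,"az":0,"jaw":0}
    - {"dx":0,"dy":0,"dz":0.006,"ax":0,"ay":0,"az":0,"jaw":0}

```text
time_s: 15.58
tcp_pos: [584.0, -146.4, 99.5]
ee_rot: [3.095, -0.541, 0.0]
wrist_force: [-1.3, 1.0, 3.5]
gripper_width: 0.151
finger_force: 98.0
```

arm_command:
  deltas:
    - {"dx":0,"dy":0,"dz":0.001,"ax":0,"ay":0,"az":0,"jaw":0}
    - {"dx":0,"dy":0,"dz":0.002,"ax":0,"ay":0,"az":0,"jaw":0}
    - {"dx":0,"dy":0,"dz":0.003,"ax":0,"ay":0,"az":0,"jaw":0}
    - {"dx":0,"dy":0,"dz":0.003,"ax":0,"ay":0,"az":0,"jaw":0}

```text
time_s: 15.92
tcp_pos: [584.1, -146.4, 96.7]
ee_rot: [3.095, -0.541, 0.001]
wrist_force: [-2.0, 0.4, 6.1]
gripper_width: 0.144
finger_force: 98.4
```

arm_command:
  deltas:
    - {"dx":0,"dy":0,"dz":0.001,"ax":0,"ay":0,"az":0,"jaw":0}
    - {"dx":0,"dy":0,"dz":0.002,"ax":0,"ay":0,"az":0,"jaw":0}
    - {"dx":0,"dy":0,"dz":0.0025,"ax":0,"ay":0,"az":0,"jaw":0}
    - {"dx":0,"dy":0,"dz":0.0025,"ax":0,"ay":0,"az":0,"jaw":0}

```text
time_s: 16.25
tcp_pos: [584.1, -146.5, 94.5]
ee_rot: [3.095, -0.541, 0.001]
wrist_force: [-2.8, 0.6, 7.8]
gripper_width: 0.147
finger_force: 98.6
```

arm_command:
  deltas:
    - {"dx":0,"dy":0,"dz":0.001,"ax":0,"ay":0,"az":0,"jaw":0}
    - {"dx":0,"dy":0,"dz":0.001,"ax":0,"ay":0,"az":0,"jaw":0}

```text
time_s: 16.42
tcp_pos: [584.1, -146.5, 94.1]
ee_rot: [3.095, -0.54, 0.001]
wrist_force: [-4.5, 1.4, 12.1]
gripper_width: 0.146
finger_force: 99.7
```

Force is rising and the height is close to the expected 94 mm. A little more will show the hard stop.

arm_command:
  deltas:
    - {"dx":0,"dy":0,"dz":0.001,"ax":0,"ay":0,"az":0,"jaw":0}
    - {"dx":0,"dy":0,"dz":0.001,"ax":0,"ay":0,"az":0,"jaw":0}
    - {"dx":0,"dy":0,"dz":0.001,"ax":0,"ay":0,"az":0,"jaw":0}

```text
time_s: 16.67
tcp_pos: [584.2, -146.5, 94.1]
ee_rot: [3.095, -0.54, 0.002]
wrist_force: [-7.3, 2.7, 19.0]
gripper_width: 0.15
finger_force: 100.9
```

arm_command:
  deltas:
    - {"dx":0,"dy":0,"dz":0.001,"ax":0,"ay":0,"az":0,"jaw":0}
    - {"dx":0,"dy":0,"dz":0.001,"ax":0,"ay":0,"az":0,"jaw":0}
    - {"dx":0,"dy":0,"dz":0.001,"ax":0,"ay":0,"az":0,"jaw":0}

```text
time_s: 16.92
tcp_pos: [584.2, -146.5, 94.0]
ee_rot: [3.095, -0.539, 0.003]
wrist_force: [-10.0, 4.8, 26.8]
gripper_width: 0.146
finger_force: 102.0
```

```bash
python3 - <<'E'
from h import *
np.set_printoptions(precision=2,suppress=True)
for i in range(3): st=manip.observe(); p=manip.read_camera("wrist"); print(st["tcp_pos"],st["wrist_force"],st["wrist_torque"])
T=campose(p,st)
C=cloud(p,np.array(p["tool_from_camera"]))
m=(p["range_z"]>0)&(np.abs(C[...,0])<45)&(np.abs(C[...,1])<11)&(C[...,2]<-27)&(C[...,2]>-33)
W=cloud(p,T)[m]; q=C[m]; print("bar top tool z",np.median(q[:,2]),"world",np.median(W[:,2]),q[:,0].min(),q[:,0].max())
print(topgrip(p,T,609,-60,35,108,122))
cv2.imwrite("pics/fin.png",cv2.resize(p["color"][120:340,120:440,::-1],None,fx=2.4,fy=2.4))
E
```

```text
[ 584.19 -146.48   94.  ] [-9.98  4.83 26.8 ] [ 1.72  3.84 -0.07]
[ 584.21 -146.49   94.02] [-10.79   3.51  25.68] [ 1.74  3.84 -0.  ]
[ 584.19 -146.46   94.01] [-9.61  4.31 26.14] [1.72 3.81 0.01]
bar top tool z -29.682277676706846 world 123.70281634271862 -24.751061825627644 23.478370944537822
(((608.2990112304688, -60.9705696105957), (14.082464218139648, 36.44704818725586), 76.10816955566406), np.float64(114.37744750941921))
```

View pics/fin.png

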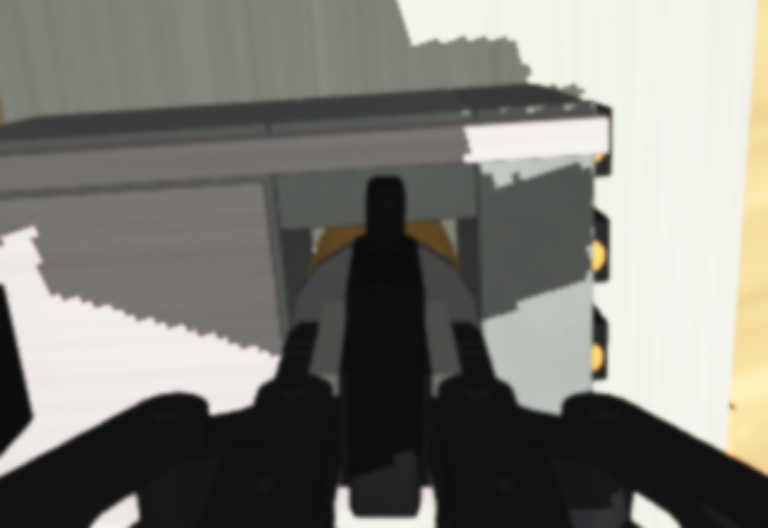

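The final view shows the collar down on the brass hub, pointer at (385,210), and the shutter open. The bar top measures 123.7 mm against the expected 124, with about 26 N pressing and steady. Handing in.

```bash
python3 -c "
from rig import manip
print(manip.sign_off())"
```

```text
the job is handed in; nothing more can be done
None
```

I handed the job in at about 17 s: the shutter is at its end stop, and the keyed handle is in the hub with its collar flat, still gripped and pressed down with about 26 N; no verdict came back.

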